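# Set the iris lever of the lamp base and light it

### The arm

A 7-joint arm with a two-finger parallel gripper is mounted at the origin on the work surface. World frame = base frame: x ahead of the robot, y to its left, z up, the work surface at z = 0. Lengths are in m, angles in rad, forces in N, time in s.
With the tool pointing down it reaches from about 0.4 to 0.85 m from the base axis. Payload 10.4 kg.
Tool frame: the origin (TCP) lies on the centre line of the jaws, within the pads' length; the fingertips stand robot.tips_ahead ahead of it and the grasp point (between the pads) lies 11 mm behind it (robot.tips_ahead is the distance from the TCP to the fingertips, in m); z points along the fingers, y is the line along which they close (so a half turn about z gives the same grasp; the last joint's range is limited). The gripper opens to 87 mm and grips with 3 to 60 N. Pads are 19 mm wide; open, the fingers measure 117 mm over their backs; the gripper's body (75 mm by 190 mm) begins 51 mm behind the grasp point.
Start: joints at [1.191, 0.332, -0.065, 1.46, 0.022, 1.35, -0.088], TCP at [0.218, -0.586, 0.231] pointing down, gripper open.
Joint ranges: [-2.6, 2.6], [-0.5, 2.12], [-1.47, 1.34], [0.16, 2.42], [-1.27, 4.41], [0.06, 2.06], [-2.6, 2.6]. Speed limits (rad/s): [2.22, 2.22, 2.79, 2.79, 3.14, 3.14, 3.14].

### API

Orientations are given as [roll, pitch, yaw] about the fixed x, y, z axes, in that order (R = Rz(yaw) Ry(pitch) Rx(roll)).
In Python, from workcell import robot gives the robot as it stands. The module is installed in compiled form; this text tells all that it offers.
- The arm moves only by the tool arm_command, never from a script. Its argument "plan" is one flat list of numbers, 7 for each row, row after row: the shift along the tool's x, y, z as a fraction of full scale, then the turn, a rotation vector about the tool's x, y, z as a fraction of full scale, then the opening, from 0 (shut) to 1 (fully open). In form: [dx, dy, dz, ax, ay, az, fingers, dx, dy, dz, ax, ay, az, fingers, ...]. A call has 1 to 5 rows; each row shifts and turns the commanded pose from where the row before left it, along the tool's axes as they then stand; what a row does not reach is not made up. Full scale, the value 1, is 0.025 m for a shift and 90 degrees for a turn. A row lasts 1/12 s, in which the tool goes at most 41.7 mm and 7.16 degrees, less where a joint would pass 70% of its speed; a pose out of reach is approached as far as the arm can. A call with a number of a shift or a turn outside -1 to 1 is refused whole. A call with a gripper value outside its range is refused whole. The fingers move at their own pace and stop on an object; the grip force is fixed at half the most. Time passes only in rows, so rows that do not move let the fingers close. It gives the time, the measured TCP pose, the force, the opening and the grip force at its end, in the units of the state.
- robot.get_state(): the state, without advancing time (a new reading comes with each control period).
- robot.camera(name): name is "scene" or "top"; returns a dict with "img" (400x640x3 uint8, blue, green, red), "fx", "fy", "cx", "cy" (pixels), "R" (3x3) and "t" (3): a world point X has camera coordinates R X + t. Camera axes: x right, y down, z forward; pixel columns grow to the right and rows downward; lengths in m; the calibration is good to about 2 mm. A picture is of the moment at which its call begins. There is no depth.
- robot.job_done(): hands the job in; it is judged then, once.
Trained networks look in the newest picture that a camera, given by its name, has taken for a name from the list of things; names that differ only in an ending like _2 or _b are one class to them, and where a whole thing is asked for, a point or a joint stands for the part that bears it (a point fixed in the world has none). Each returns a list of dicts, best first, with "p" (0 to 1); they miss things now and then, are a little off and sometimes report something else, mostly with a low value. They report only what shows in the picture. A call takes as long as a camera call.
- robot.find_in(query, camera): "location" ([column, row] in pixels, amid what is visible of it).
- robot.trace(query, camera): "region" (400x640 bool, what is visible of it) and "location" ([column, row] in pixels, amid what is visible of it).
- robot.spot_point(query, camera): "location" ([column, row] in pixels: a listed point, or the origin of a listed thing).
The state is a dict: "time": time; "q": joint angles; "dq": joint speeds; "joint_efforts": joint torques, N m; "eef_pos": TCP position; "orientation": TCP orientation; "wrist_force": force on the tool from outside, world axes, zero at the start; "moment": the same for the moment, N m; "finger_gap": opening from 0.0 (shut) to 1.0 (fully open); "finger_force": force on a finger pad.
Only numpy, scipy, OpenCV 4.12 (cv2) and the standard library are available. Lean on these libraries where they do the work, as an engineer would, in place of code of your own. Each camera call takes 0.05 s, during which the arm holds its last target. There are 200 camera calls.

### The job

Push the lever of the iris ring around its arc with a fingertip until it points at the big stud on the scale collar, not one of the small ones. Then, with the lever left set there, push the lamp button fully down and let go of it. Grasp nothing, and leave the dish and everything else on the bench where it stands.

Things in the scene. Friction and masses are not known exactly. Their poses are not given: they have to be found in the camera images.
- iris_ring (a joint): angle of the rotating iris ring (rad), 0 with its lever pointing to the front of the lamp base, growing counter-clockwise seen from above, range -1.4 to 1.4. It turns freely about an upright axis, does not spring back and stays where it is left: about 2 N at the lever post moves it. Dark steel ring, 132 mm outer and 110 mm inner diameter, 12 mm high, lying on top of the lamp base
- lever_post (a point): centre of the top of the lever's upright round post: dark steel, 10 mm across, rising 36 mm above the lever's root (its top is 118 mm above the bench, the flat lever below it is 83 mm above the bench). The post stands 76 mm from the ring's axis; push on its side
- lever_point (a point): the point the lever points at: on the lever's centre line, 96 mm from the ring's axis, at the circle of the studs (the narrow pointer itself ends 86 mm from the axis). It comes over the stud's centre when the lever is set to that stud
- ring_axis (a point): the point where the upright axis of the ring meets the flat top of the lamp base, 70 mm above the bench. The lamp base is a white box, 240 mm front to back, 270 mm wide, 70 mm high, fixed to the bench; its axes: -x to its front, where the lever is, +y to its left side as seen from the robot
- big_stud: the big preset stud: dark steel disc, 18 mm across, 3 mm high (top 76 mm above the bench), fixed on the aluminium scale collar around the ring, 96 mm from the ring's axis; origin centre of underside. Three other studs of the same kind, only 7 mm across, stand on the same circle; the lever and its post pass freely over or inside them all
- lamp_button (a joint): travel of the lamp button (m), 0 released, about 0.006 fully down; springs back, about 4 N pushes it down, more than 0.004 counts as pressed
- lamp_button_top (a point): centre of the top of the lamp button: round white cap, 24 mm across, in a grey housing on the front left corner of the lamp base, pressed straight down
- dish: clear round culture dish, 90 mm across, 15 mm high, standing on the white round window inside the ring; origin centre of underside; must not be moved
- vial: small amber vial, 26 mm across, 45 mm high, standing on a rear corner of the lamp base; origin centre of underside; must not be moved
- jar: jar, 50 mm across, 60 mm high, standing on the bench beside the lamp base, on its right; origin centre of underside; must not be moved
- tube_rack: blue rack of capped tubes, 70 x 160 mm, 93 mm high, on the bench left of the lamp base; origin centre of underside; must not be moved
- dish_stack: stack of four culture dishes, 90 mm across, 60 mm high, on the bench to the right; origin centre of underside; must not be moved
- wash_bottle: bottle, 66 mm across, 150 mm high, on the bench to the right; origin centre of underside; must not be moved
- beaker: glass beaker, 70 mm across, 90 mm high, on the bench to the left; origin centre of underside; must not be moved

How it is judged:
On the way, in this order (a step that is already met when the one before it is completed fails the run):
1. the lever points at the big stud (horizontal distance between lever_point and big_stud below 0.005 m and value of joint lamp_button below 0.002 m), for 0.3 s.
2. the lamp button is pressed with the lever set (horizontal distance between lever_point and big_stud below 0.005 m and value of joint lamp_button above 0.004 m), for 0.05 s.
At the end, for the whole second after the job is handed in: The lever is at rest and its pointing line passes within 5 mm (3 degrees) of the big stud's centre; the lamp button has been pressed more than 4 mm after that and is up again (all of step 1 and velocity of joint iris_ring between -0.05 and 0.05 rad/s); the robot touches nothing.
It fails at once if the lamp button is pressed while the lever is not set to the big stud (value of joint lamp_button above 0.003 m and horizontal distance between lever_point and big_stud above 0.007 m).
It fails at once if the dish is moved by more than 12 mm or lifted (distance of dish from where it was at the start of the episode above 0.012 m).
It fails at once if the vial (15 mm) or another bystander (20 mm) is moved by more than that, or lifted (distance of vial from where it was at the start of the episode above 0.015 m or distance of any of jar, tube_rack, dish_stack, wash_bottle, beaker from where it was at the start of the episode above 0.02 m).
It also fails if it takes over 51 s, if anything falls off the work surface, if the arm or the gripper's body presses on something with over 40 N, if the wrist force passes 120 N, or if a joint passes its speed limit or range.

## Working session

There is one attempt and no reset: what is moved stays moved. The work goes in short steps, Python scripts to look and compute and a tool call to move; the robot and the scene stay as the last step left them, time stands still between calls to the robot, and variables do not carry over. Pictures are saved under pics/ and viewed, at most 10 in all, crops included, and the job is handed in when it is done.

Besides the shell and the picture viewer there is one more tool, called after "Request:" by a JSON object that holds its "name" and its "arguments", one argument or row to a line. arm_command: Moves the arm, as the interface text tells. Shift numbers are shares of 0.025 m and turn numbers shares of 90 degrees, none past 1 either way. Its arguments: {"type":"object","properties":{"plan":{"type":"array","items":{"type":"number"}}},"required":["plan"]}

```bash
mkdir -p pics; cat > h.py <<'E'
import numpy as np, cv2
from workcell import robot
def ray(c,px,z):
    d=np.array([(px[0]-c['cx'])/c['fx'],(px[1]-c['cy'])/c['fy'],1.])
    R=np.array(c['R']);o=-R.T@np.array(c['t']);d=R.T@d
    return o+d*(z-o[2])/d[2]
def proj(c,X):
    p=np.array(c['R'])@np.array(X)+np.array(c['t']);return [c['fx']*p[0]/p[2]+c['cx'],c['fy']*p[1]/p[2]+c['cy']]
E
python3 - <<'E'
from h import *
np.set_printoptions(precision=4,suppress=True)
for n in("top","scene"):
    c=robot.camera(n);cv2.imwrite(f'pics/{n}0.png',c['img'])
    print(n,-np.array(c['R']).T@np.array(c['t']),c['fx'])
    for q,z in(("lever_post",.118),("lever_point",.083),("ring_axis",.07),("big_stud",.073),("lamp_button_top",.09),("vial",.07),("tube_rack",0),("jar",0),("beaker",0),("wash_bottle",0),("dish_stack",0)):
        for r in robot.spot_point(q,n)[:2]: print(q,round(r['p'],2),np.round(r['location'],1),ray(c,r['location'],z))
s=robot.get_state();print(s);print(robot.tips_ahead)
E
```

```text
top [0.3186 0.0027 1.5235] 500.72274764110136
lever_post 0.59 [345.1 223.6] [ 0.5515 -0.0661  0.118 ]
lever_post 0.53 [367.  163.7] [ 0.7281 -0.1326  0.118 ]
lever_point 0.58 [345.3 228.7] [ 0.5423 -0.0682  0.083 ]
ring_axis 0.62 [338.6 201.1] [ 0.6272 -0.0502  0.07  ]
vial 0.4 [366.6 167. ] [ 0.7318 -0.1357  0.07  ]
tube_rack 0.88 [274.6 212.2] [0.6079 0.1458 0.    ]
jar 0.8 [395.5 185.3] [ 0.6918 -0.2315  0.    ]
jar 0.16 [309.1 237.3] [0.5291 0.039  0.    ]
beaker 0.98 [174.6 232.8] [0.545  0.4519 0.    ]
wash_bottle 0.79 [464.8 210.6] [ 0.6101 -0.4433  0.    ]
wash_bottle 0.3 [335.3 200.8] [ 0.6431 -0.0425  0.    ]
dish_stack 0.97 [470.9 258.2] [ 0.4629 -0.4524  0.    ]
scene [ 1.0825 -0.8082  0.8247] 391.2579237992257
lever_post 0.95 [304.8 203.6] [ 0.5696 -0.0627  0.118 ]
lever_point 0.82 [295.9 213.9] [ 0.5472 -0.0804  0.083 ]
lever_point 0.65 [308.3 189.4] [0.5147 0.0425 0.083 ]
ring_axis 0.57 [326.9 213.9] [ 0.6206 -0.0233  0.07  ]
ring_axis 0.33 [294.4 212.6] [ 0.5304 -0.0646  0.07  ]
big_stud 0.58 [316.  201.8] [0.5632 0.009  0.073 ]
lamp_button_top 0.48 [308.3 189.5] [0.5
[... 308 characters left out ...]
16 -0.4499  0.    ]
wash_bottle 0.44 [292.3 216.8] [ 0.485 -0.017  0.   ]
dish_stack 0.95 [188.8 308.1] [ 0.4518 -0.4453  0.    ]
dish_stack 0.31 [326.6 219.1] [0.5899 0.026  0.    ]
{'time': 1.2, 'q': array([ 1.1914,  0.3322, -0.0647,  1.4601,  0.0216,  1.3499, -0.0885]), 'dq': array([0.0004, 0.0002, 0.0003, 0.0019, 0.0003, 0.0017, 0.    ]), 'joint_efforts': array([  0.0003, -62.305 ,   0.0248, -39.0125,  -0.0611,   0.0317,
         0.    ]), 'eef_pos': array([ 0.2183, -0.5856,  0.2306]), 'orientation': array([ 3.1415, -0.    ,  0.3568]), 'wrist_force': array([0.0566, 0.1194, 0.458 ]), 'moment': array([-0.0589,  0.0075, -0.0079]), 'finger_force': 0.0, 'finger_gap': 1.0029064046754215}
0.008
```

```bash
python3 - <<'E'
import cv2
t=cv2.imread('pics/top0.png')[150:270,260:420];cv2.imwrite('pics/t1.png',cv2.resize(t,(800,600),interpolation=cv2.INTER_CUBIC))
t=cv2.imread('pics/scene0.png')[150:300,230:430];cv2.imwrite('pics/s1.png',cv2.resize(t,(800,600),interpolation=cv2.INTER_CUBIC))
E
```

```text
(no output)
```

View pics/t1.png

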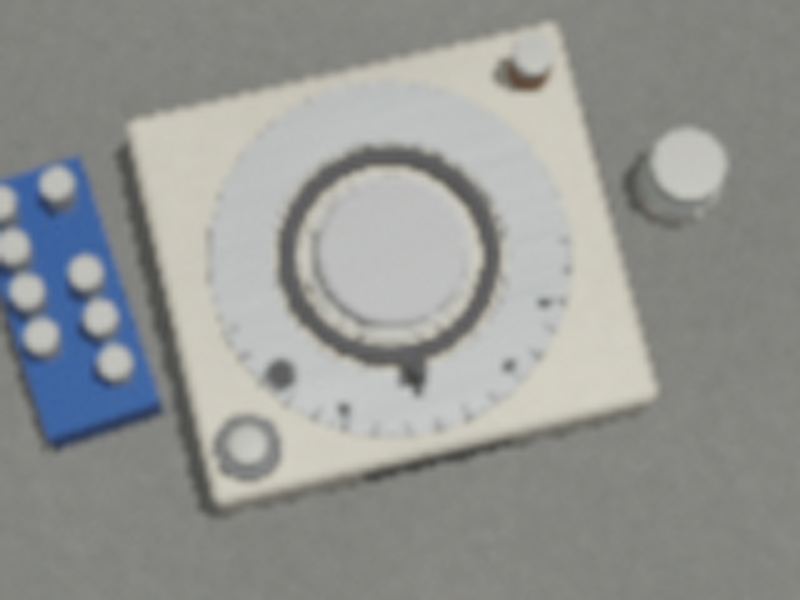

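View pics/s1.png

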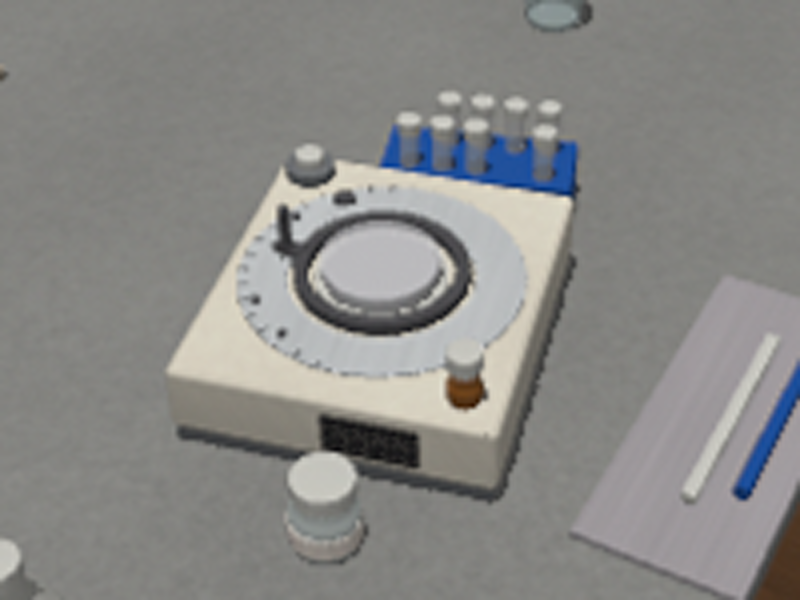

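```bash
cat > m.py <<'E'
from h import *
np.set_printoptions(precision=4,suppress=True)
c=robot.camera("top");g=cv2.cvtColor(c['img'],cv2.COLOR_BGR2GRAY)
x0,y0,k=260,150,8
u=cv2.resize(g[y0:270,x0:420],None,fx=k,fy=k,interpolation=cv2.INTER_CUBIC)
src=lambda p:((np.array(p)+.5)/k-.5+[x0,y0])
m=(u<130).astype(np.uint8)
n,l,s,ce=cv2.connectedComponentsWithStats(m)
for i in range(1,n):
    if s[i,4]>60: print('blob',s[i,4],src(ce[i]),ray(c,src(ce[i]),.075))
# inner rim of ring -> hole contour
cs,h=cv2.findContours(m,cv2.RETR_CCOMP,cv2.CHAIN_APPROX_NONE)
for cc,hh in zip(cs,h[0]):
    if hh[3]>=0 and cv2.contourArea(cc)>3000:
        e=cv2.fitEllipse(cc);print('hole',src(e[0]),np.array(e[1])/k,ray(c,src(e[0]),.08))
m2=((u>90)&(u<140)).astype(np.uint8)
print('btn',[ (round(r['p'],2),r['location']) for r in robot.spot_point("lamp_button_top","top")])
E
python3 m.py
python3 - <<'E'
from h import *
np.set_printoptions(precision=4,suppress=True)
c=robot.camera("top")
f=lambda x,y:[(x+.5)/5-.5+260,(y+.5)/5-.5+150]
for n,p,z in(("stud",(281,376),.075),("axis",(390,254),.082),("btn",(247,446),.09),("FL",(215,506),.07),("FR",(657,395),.07),("RL",(128,123),.07),("RR",(556,22),.07),("post",(410,370),.118),("pointer",(417,393),.083)): print(n,ray(c,f(*p),z))
s=robot.camera("scene");g=lambda x,y:[(x+.5)/4-.5+230,(y+.5)/4-.5+150]
for n,p,z in(("stud",(345,197),.075),("btn",(310,152),.09),("btn",(310,152),.1),("posttop",(284,208),.118)): print('scene',n,ray(s,g(*p),z))
E
```

```text
blob 335 [260.5521 150.6099] [0.7832 0.184  0.075 ]
blob 217 [266.6132 149.9957] [0.7851 0.1657 0.075 ]
blob 443 [388.2877 151.326 ] [ 0.7791 -0.2019  0.075 ]
blob 68 [394.989  149.9467] [ 0.7834 -0.2223  0.075 ]
blob 443 [402.1254 151.8813] [ 0.7772 -0.2436  0.075 ]
blob 303 [418.0448 150.9965] [ 0.7797 -0.2918  0.075 ]
blob 150 [272.9242 151.5775] [0.78   0.1465 0.075 ]
blob 105 [408.5173 150.872 ] [ 0.7802 -0.2631  0.075 ]
blob 167 [281.5752 151.9794] [0.7786 0.1204 0.075 ]
blob 1929 [397.7415 155.9167] [ 0.7645 -0.2299  0.075 ]
blob 87 [405.0323 153.0884] [ 0.7733 -0.2523  0.075 ]
blob 629 [270.6211 154.6515] [0.7704 0.1533 0.075 ]
blob 102 [265.5086 153.777 ] [0.7732 0.1688 0.075 ]
blob 1315 [262.9239 157.1649] [0.7626 0.1764 0.075 ]
blob 417 [295.8838 154.9858] [0.7689 0.0771 0.075 ]
blob 2106 [413.2949 157.1816] [ 0.7603 -0.2766  0.075 ]
blob 75 [304.9592 154.7358] [0.7696 0.0498 0.075 ]
blob 132 [418.9498 155.3494] [ 0.766  -0.2939  0.075 ]
blob 113 [284.0149 155.391 ] [0.7678 0.1129 0.075 ]
blob 298 [387.5675 156.0407] [ 0.7643 -0.1993  0.075 ]
blob 774 [279.215  158.6198] [
[... 3899 characters left out ...]
765] [0.4313 0.0246 0.075 ]
blob 87 [391.4749 267.8772] [ 0.4291 -0.1997  0.075 ]
blob 79 [383.8441 268.1574] [ 0.4284 -0.1778  0.075 ]
hole [337.3469 200.7979] [36.5973 37.8387] [ 0.626  -0.0461  0.08  ]
hole [285.3335 203.0422] [ 2.9912 37.1415] [0.62   0.1071 0.08  ]
btn [(0.39, [311.0, 235.8])]
stud [0.5555 0.0176 0.075 ]
axis [ 0.6268 -0.0468  0.082 ]
btn [0.5123 0.0371 0.09  ]
FL [0.48   0.0562 0.07  ]
FR [ 0.544  -0.2029  0.07  ]
RL [0.7105 0.1091 0.07  ]
RR [ 0.7725 -0.1494  0.07  ]
post [ 0.5516 -0.0562  0.118 ]
pointer [ 0.5438 -0.0616  0.083 ]
scene stud [0.5565 0.0196 0.075 ]
scene btn [0.5117 0.0409 0.09  ]
scene btn [0.5194 0.0294 0.1   ]
scene posttop [ 0.5537 -0.0605  0.118 ]
```

Request:
{"name": "arm_command", "arguments": {
  "plan": [1,0,0,0,0,0,0,1,0,0,0,0,0,0]
}}

```text
time: 1.57
eef_pos: [0.264, -0.5688, 0.2306]
orientation: [3.141, 0.001, 0.353]
wrist_force: [1.0, -0.1, -0.5]
finger_gap: 0.919
finger_force: 0.0
```

Request:
{"name": "arm_command", "arguments": {
  "plan": [1,-0.77,0,0,0,0,0,1,-0.77,0,0,0,0,0,1,-0.77,0,0,0,0,0,1,-0.77,0,0,0,0,0,1,-0.77,0,0,0,0,0]
}}

```text
time: 1.98
eef_pos: [0.3493, -0.433, 0.2307]
orientation: [3.141, -0.0, 0.357]
wrist_force: [0.8, 0.2, 0.6]
finger_gap: 0.559
finger_force: 0.0
```

Request:
{"name": "arm_command", "arguments": {
  "plan": [1,-0.77,0,0,0,0,0,1,-0.77,0,0,0,0,0,1,-0.77,0,0,0,0,0,1,-0.77,0,0,0,0,0,1,-0.77,0,0,0,0,0]
}}

```text
time: 2.4
eef_pos: [0.4328, -0.2991, 0.2308]
orientation: [3.141, -0.0, 0.357]
wrist_force: [0.8, -0.9, -0.9]
finger_gap: 0.172
finger_force: 0.0
```

Request:
{"name": "arm_command", "arguments": {
  "plan": [1,-0.77,0,0,0,0,0,1,-0.77,0,0,0,0,0,1,-0.77,0,0,0,0,0,1,-0.77,0,0,0,0,0,1,-0.77,0,0,0,0,0]
}}

```text
time: 2.82
eef_pos: [0.5163, -0.1653, 0.2308]
orientation: [3.141, -0.0, 0.357]
wrist_force: [0.3, 0.2, 0.1]
finger_gap: 0.007
finger_force: 0.0
```

Request:
{"name": "arm_command", "arguments": {
  "plan": [0,0,0,0,0,-0.078,0,0,0,0,0,0,-0.078,0,0,0,0,0,0,-0.078,0,0,0,0,0,0,-0.078,0,0,0,0,0,0,-0.078,0]
}}

```text
time: 3.23
eef_pos: [0.5157, -0.1666, 0.2306]
orientation: [3.141, 0.0, 0.976]
wrist_force: [-0.6, -0.1, -0.4]
finger_gap: 0.005
finger_force: 0.0
```

Request:
{"name": "arm_command", "arguments": {
  "plan": [0,0,0,0,0,-0.078,0,0,0,0,0,0,-0.078,0,0,0,0,0,0,-0.078,0,0,0,0,0,0,-0.078,0,0,0,0,0,0,-0.078,0]
}}

```text
time: 3.65
eef_pos: [0.5157, -0.1667, 0.2307]
orientation: [3.141, 0.0, 1.588]
wrist_force: [-0.1, 0.4, -0.2]
finger_gap: 0.005
finger_force: 0.0
```

Request:
{"name": "arm_command", "arguments": {
  "plan": [0,0,0,0,0,-0.078,0,0,0,0,0,0,0,0]
}}

```text
time: 3.82
eef_pos: [0.5157, -0.1668, 0.2306]
orientation: [3.142, 0.0, 1.71]
wrist_force: [0.7, -0.2, -0.1]
finger_gap: 0.01
finger_force: 0.0
```

Request:
{"name": "arm_command", "arguments": {
  "plan": [0.78,0.675,0,0,0,0,0,0.78,0.675,0,0,0,0,0,0.78,0.675,0,0,0,0,0,0,0,0.85,0,0,0,0,0,0,0.85,0,0,0,0]
}}

```text
time: 4.23
eef_pos: [0.5596, -0.0999, 0.1886]
orientation: [3.139, 0.0, 1.703]
wrist_force: [-0.3, -0.7, 0.1]
finger_gap: 0.004
finger_force: 0.0
```

Request:
{"name": "arm_command", "arguments": {
  "plan": [0,0,0.85,0,0,0,0,0,0,0.85,0,0,0,0,0,0,0.85,0,0,0,0,0,0,0.85,0,0,0,0,0,0,0,0,0,0,0]
}}

```text
time: 4.65
eef_pos: [0.5557, -0.1018, 0.0991]
orientation: [-3.136, -0.002, 1.7]
wrist_force: [-0.5, -0.1, -0.5]
finger_gap: -0.001
finger_force: 0.0
```

```bash
python3 - <<'E'
from h import *
for n,b in(("top",(150,270,260,420)),("scene",(150,270,250,410))):
    i=robot.camera(n)['img'][b[0]:b[1],b[2]:b[3]];cv2.imwrite(f'pics/{n}2.png',i)
a=[cv2.resize(cv2.imread(f'pics/{n}2.png'),(400,300),interpolation=cv2.INTER_CUBIC) for n in("top","scene")]
cv2.imwrite('pics/b2.png',np.hstack(a));print(robot.get_state()['eef_pos'])
E
```

```text
[ 0.55790176 -0.10184661  0.10318108]
```

View pics/b2.png

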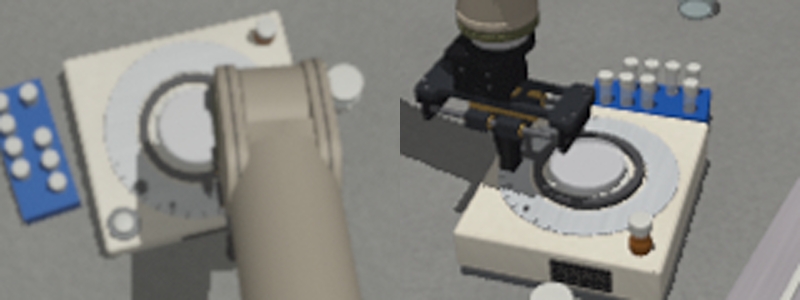

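Request:
{"name": "arm_command", "arguments": {
  "plan": [0.6,0,0,0,0,0,0,0.6,0,0,0,0,0,0,0.267,-0.039,0,0,0,0.0556,0,0.267,-0.039,0,0,0,0.0556,0,0,0,0,0,0,0,0]
}}

```text
time: 5.17
eef_pos: [0.5517, -0.058, 0.105]
orientation: [3.139, 0.0, 1.526]
wrist_force: [0.2, 0.2, -0.8]
finger_gap: 0.004
finger_force: 0.0
```

Request:
{"name": "arm_command", "arguments": {
  "plan": [0.267,-0.039,0,0,0,0.0556,0,0.267,-0.039,0,0,0,0.0556,0,0.267,-0.039,0,0,0,0.0556,0,0.267,-0.039,0,0,0,0.0556,0,0,0,0,0,0,0,0]
}}

```text
time: 5.58
eef_pos: [0.5526, -0.0315, 0.1045]
orientation: [3.14, -0.001, 1.179]
wrist_force: [0.3, -0.4, 1.1]
finger_gap: 0.004
finger_force: 0.0
```

```bash
cat > look.py <<'E'
from h import *
import sys
np.set_printoptions(precision=4,suppress=True)
n=sys.argv[1];a=[]
for q,b in(("top",(190,265,290,390)),("scene",(165,240,260,360))):
    c=robot.camera(q)
    a.append(cv2.resize(c['img'][b[0]:b[1],b[2]:b[3]],(400,300),interpolation=cv2.INTER_CUBIC))
    for k,z in(("lever_post",.118),("lever_point",.083)):
        for r in robot.spot_point(k,q)[:1]: print(q,k,round(r['p'],2),ray(c,r['location'],z))
cv2.imwrite(f'pics/{n}.png',np.hstack(a))
s=robot.get_state();print(s['eef_pos'],s['orientation'],s['wrist_force'])
E
python3 look.py c1
```

```text
top lever_post 0.16 [ 0.6644 -0.2122  0.118 ]
scene lever_post 0.63 [ 0.5625 -0.0224  0.118 ]
scene lever_point 0.56 [ 0.537  -0.0149  0.083 ]
[ 0.5518 -0.0327  0.1033] [ 3.1412 -0.0001  1.1819] [-0.662  -0.0429 -0.3327]
```

View pics/c1.png

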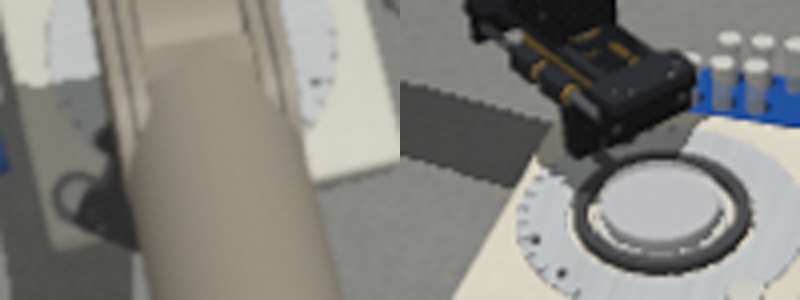

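Request:
{"name": "arm_command", "arguments": {
  "plan": [0.267,-0.039,0,0,0,0.0556,0,0.267,-0.039,0,0,0,0.0556,0,0.214,-0.033,0,0,0,0.0444,0,0.16,-0.026,0,0,0,0.0333,0,0,0,0,0,0,0,0]
}}

```text
time: 6.3
eef_pos: [0.5597, -0.0105, 0.1031]
orientation: [3.142, 0.0, 0.883]
wrist_force: [0.4, 0.1, 0.6]
finger_gap: 0.002
finger_force: 0.0
```

Request:
{"name": "arm_command", "arguments": {
  "plan": [-0.2,0,0,0,0,0,0,-1,0,0,0,0,0,0,-1,0,-0.6,0,0,0,0,-1,0.83,-1,0,0,0,0,-1,0.83,-1,0,0,0,0]
}}

```text
time: 6.72
eef_pos: [0.5233, -0.1192, 0.1685]
orientation: [-3.14, 0.001, 0.888]
wrist_force: [1.8, -0.8, 0.8]
finger_gap: 0.009
finger_force: 0.0
```

Request:
{"name": "arm_command", "arguments": {
  "plan": [-1,0.83,-0.5,0,0,0,0,-1,0.83,-0.5,0,0,0,0,-1,0.83,0,0,0,0,0,-1,0.83,0,0,0,0,0,-1,0.83,0,0,0,0,0]
}}

```text
time: 7.13
eef_pos: [0.5252, -0.283, 0.1935]
orientation: [3.141, 0.0, 0.886]
wrist_force: [0.9, 0.5, 0.9]
finger_gap: 0.008
finger_force: 0.0
```

```bash
python3 look.py c2
```

```text
top lever_post 0.68 [0.5255 0.4269 0.118 ]
top lever_point 0.86 [0.5554 0.0169 0.083 ]
scene lever_post 0.8 [ 0.5782 -0.0118  0.118 ]
scene lever_point 0.64 [0.5499 0.0076 0.083 ]
[ 0.526  -0.2797  0.1931] [-3.1413 -0.0006  0.8861] [0.3043 0.2705 0.423 ]
```

View pics/c2.png

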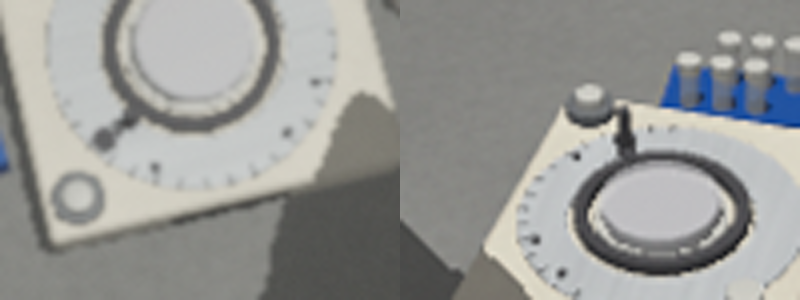

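```bash
python3 - <<'E'
from h import *
A=np.array([.6268,-.0467])
out=[]
for q,(x0,y0) in(("top",(302,200)),("scene",(292,182))):
    c=robot.camera(q);i=c['img'];s=i[y0:y0+40,x0:x0+40];k=10
    b=cv2.resize(s,None,fx=k,fy=k,interpolation=cv2.INTER_CUBIC)
    P=lambda r,t,z:tuple(int(v) for v in ((np.array(proj(c,[A[0]+r*np.cos(t),A[1]+r*np.sin(t),z]))-[x0,y0]+.5)*k))
    for d,col in((137.6,(0,0,255)),(141,(0,200,0))):
        t=np.radians(d)
        for r,z in((76,.118),(76,.083),(86,.083),(96,.076)): cv2.circle(b,P(r/1e3,t,z),3,col,1)
    out.append(b)
cv2.imwrite('pics/d.png',np.hstack(out))
E
```

```text
(no output)
```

View pics/d.png

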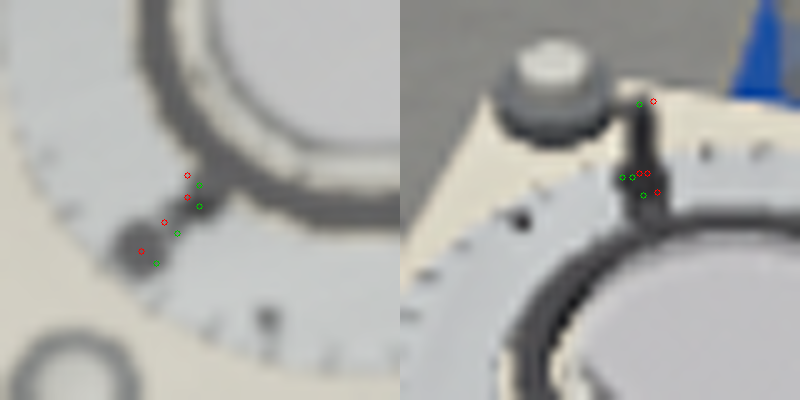

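Request:
{"name": "arm_command", "arguments": {
  "plan": [0.904,-0.644,0,0,0,0,0,0.904,-0.644,0,0,0,0,0,0.904,-0.644,0,0,0,0,0,0.904,-0.644,0,0,0,0,0,0.904,-0.644,0,0,0,0,0]
}}

```text
time: 7.95
eef_pos: [0.5353, -0.14, 0.1933]
orientation: [3.141, -0.0, 0.886]
wrist_force: [0.9, 0.1, 0.1]
finger_gap: 0.006
finger_force: 0.0
```

Request:
{"name": "arm_command", "arguments": {
  "plan": [0.904,-0.644,0,0,0,0,0,0.904,-0.644,0,0,0,0,0,0.904,-0.644,0,0,0,0,0,0.904,-0.644,0,0,0,0,0,0,0,0.9,0,0,0,0]
}}

```text
time: 8.37
eef_pos: [0.5452, -0.0237, 0.1747]
orientation: [3.137, -0.006, 0.893]
wrist_force: [0.7, 0.8, 0.5]
finger_gap: 0.012
finger_force: 0.0
```

Request:
{"name": "arm_command", "arguments": {
  "plan": [0,0,0.9,0,0,0,0,0,0,0.9,0,0,0,0,0,0,0.9,0,0,0,0,0,0,0,0,0,0,0,0,0,0,0,0,0,0]
}}

```text
time: 8.78
eef_pos: [0.5422, -0.0308, 0.1028]
orientation: [-3.14, 0.001, 0.885]
wrist_force: [-0.3, 0.3, 0.8]
finger_gap: 0.001
finger_force: 0.0
```

Request:
{"name": "arm_command", "arguments": {
  "plan": [0.4,0,0,0,0,0,0,0.4,0,0,0,0,0,0,0.25,0,0,0,0,0,0,0.15,0,0,0,0,0,0,0,0,0,0,0,0,0]
}}

```text
time: 9.2
eef_pos: [0.5628, -0.0071, 0.1037]
orientation: [3.141, -0.001, 0.885]
wrist_force: [-0.8, -0.0, -0.4]
finger_gap: 0.006
finger_force: 0.0
```

Request:
{"name": "arm_command", "arguments": {
  "plan": [0,0,0,0,0,0,0,0,0,0,0,0,0,0,-0.2,0,0,0,0,0,0,-0.8,0,0,0,0,0,0,-0.6,0,-0.6,0,0,0,0]
}}

```text
time: 9.62
eef_pos: [0.5341, -0.0402, 0.1156]
orientation: [-3.138, 0.003, 0.884]
wrist_force: [0.9, -1.7, -0.2]
finger_gap: 0.002
finger_force: 0.0
```

Request:
{"name": "arm_command", "arguments": {
  "plan": [-1,0.83,-1,0,0,0,0,-1,0.83,-1,0,0,0,0,-1,0.83,-1,0,0,0,0,-1,0.83,0,0,0,0,0,-1,0.83,0,0,0,0,0]
}}

```text
time: 10.03
eef_pos: [0.5377, -0.2041, 0.1952]
orientation: [3.138, -0.001, 0.883]
wrist_force: [0.2, 0.5, -0.4]
finger_gap: 0.007
finger_force: 0.0
```

Request:
{"name": "arm_command", "arguments": {
  "plan": [-1,0.83,0,0,0,0,0,-1,0.83,0,0,0,0,0,0,0,0,0,0,0,0]
}}

```text
time: 10.28
eef_pos: [0.5353, -0.2751, 0.1925]
orientation: [3.141, 0.003, 0.875]
wrist_force: [-0.5, -1.1, -0.4]
finger_gap: 0.005
finger_force: 0.0
```

```bash
python3 - <<'E'
from h import *
A=np.array([.6268,-.0467])
out=[]
for q,(x0,y0) in(("top",(300,208)),("scene",(292,175))):
    c=robot.camera(q);i=c['img'];s=i[y0:y0+40,x0:x0+40];k=10
    b=cv2.resize(s,None,fx=k,fy=k,interpolation=cv2.INTER_CUBIC)
    P=lambda r,t,z:tuple(int(v) for v in ((np.array(proj(c,[A[0]+r*np.cos(t),A[1]+r*np.sin(t),z]))-[x0,y0]+.5)*k))
    t=np.radians(137.6)
    for r,z in((76,.118),(76,.083),(86,.083),(96,.076)): cv2.circle(b,P(r/1e3,t,z),3,(0,0,255),1)
    for z,col in((.085,(255,0,0)),(.095,(0,200,0))):
        p=(np.array(proj(c,[.512,.037,z]))-[x0,y0]+.5)*k;cv2.circle(b,tuple(int(v) for v in p),3,col,1)
    out.append(b)
cv2.imwrite('pics/e.png',np.hstack(out));print(robot.get_state()['eef_pos'])
E
```

```text
[ 0.53686554 -0.26848959  0.19265496]
```

View pics/e.png

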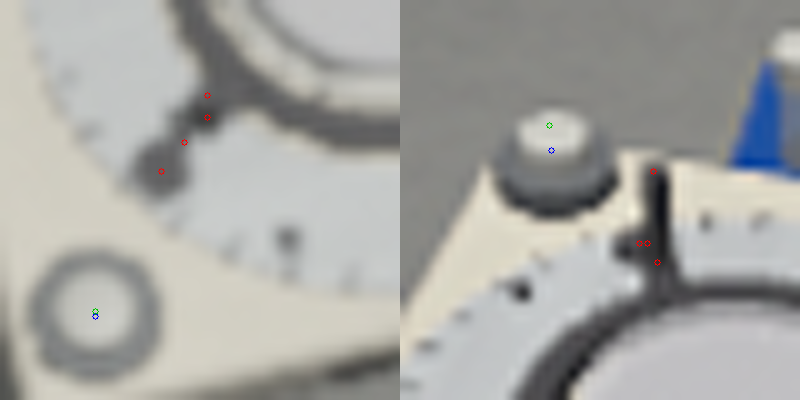

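Request:
{"name": "arm_command", "arguments": {
  "plan": [0.878,-0.856,0,0,0,0,0,0.878,-0.856,0,0,0,0,0,0.878,-0.856,0,0,0,0,0,0.878,-0.856,0,0,0,0,0,0.878,-0.856,0,0,0,0,0]
}}

```text
time: 10.8
eef_pos: [0.5241, -0.1112, 0.1932]
orientation: [3.141, -0.0, 0.886]
wrist_force: [-0.3, -0.2, 0.3]
finger_gap: 0.003
finger_force: 0.0
```

Request:
{"name": "arm_command", "arguments": {
  "plan": [0.878,-0.856,0,0,0,0,0,0.878,-0.856,0,0,0,0,0,0.878,-0.856,0,0,0,0,0,0.878,-0.856,0,0,0,0,0,0.878,-0.856,0,0,0,0,0]
}}

```text
time: 11.22
eef_pos: [0.5106, 0.0413, 0.1932]
orientation: [3.141, 0.0, 0.886]
wrist_force: [-0.0, 0.3, -0.3]
finger_gap: 0.005
finger_force: 0.0
```

Request:
{"name": "arm_command", "arguments": {
  "plan": [0,0,0,0,0,0,0,0,0,0,0,0,0,0,0,0,0.9,0,0,0,0,0,0,0.9,0,0,0,0,0,0,0.9,0,0,0,0]
}}

```text
time: 11.63
eef_pos: [0.5116, 0.0379, 0.1249]
orientation: [3.14, -0.0, 0.883]
wrist_force: [0.5, 0.4, 0.5]
finger_gap: 0.003
finger_force: 0.0
```

Request:
{"name": "arm_command", "arguments": {
  "plan": [0.04,0.04,0.4,0,0,0,0,0,0,0.4,0,0,0,0,0,0,0,0,0,0,0,0,0,0,0,0,0,0]
}}

```text
time: 11.97
eef_pos: [0.5132, 0.0387, 0.1059]
orientation: [3.142, -0.0, 0.884]
wrist_force: [0.3, 0.4, 0.4]
finger_gap: 0.005
finger_force: 0.0
```

Request:
{"name": "arm_command", "arguments": {
  "plan": [0,0,0.1,0,0,0,0,0,0,0.1,0,0,0,0,0,0,0,0,0,0,0]
}}

```text
time: 12.22
eef_pos: [0.5132, 0.0388, 0.1008]
orientation: [3.141, -0.0, 0.884]
wrist_force: [0.4, 0.4, -0.2]
finger_gap: 0.001
finger_force: 0.0
```

Request:
{"name": "arm_command", "arguments": {
  "plan": [0,0,0.1,0,0,0,0,0,0,0,0,0,0,0]
}}

```text
time: 12.38
eef_pos: [0.5133, 0.0389, 0.0982]
orientation: [3.141, -0.0, 0.884]
wrist_force: [-0.4, -0.2, 2.4]
finger_gap: 0.003
finger_force: 1.0
```

Request:
{"name": "arm_command", "arguments": {
  "plan": [0,0,0.1,0,0,0,0,0,0,0,0,0,0,0]
}}

```text
time: 12.55
eef_pos: [0.5134, 0.0389, 0.0956]
orientation: [3.141, -0.001, 0.884]
wrist_force: [0.6, -0.9, 3.3]
finger_gap: 0.002
finger_force: 1.6
```

Request:
{"name": "arm_command", "arguments": {
  "plan": [0,0,0.1,0,0,0,0,0,0,0,0,0,0,0]
}}

```text
time: 12.72
eef_pos: [0.5135, 0.0389, 0.0943]
orientation: [3.141, -0.0, 0.884]
wrist_force: [-4.0, -1.3, 14.3]
finger_gap: 0.005
finger_force: 7.0
```

Request:
{"name": "arm_command", "arguments": {
  "plan": [0,0,0.05,0,0,0,0,0,0,0,0,0,0,0]
}}

```text
time: 12.88
eef_pos: [0.5136, 0.0389, 0.094]
orientation: [3.14, 0.0, 0.884]
wrist_force: [-9.4, -1.9, 26.1]
finger_gap: 0.003
finger_force: 13.3
```

Request:
{"name": "arm_command", "arguments": {
  "plan": [0,0,-0.25,0,0,0,0,0,0,0,0,0,0,0]
}}

```text
time: 13.05
eef_pos: [0.5137, 0.039, 0.0992]
orientation: [3.14, -0.001, 0.884]
wrist_force: [1.2, 0.7, 2.0]
finger_gap: 0.006
finger_force: 0.8
```

Request:
{"name": "arm_command", "arguments": {
  "plan": [0,0,-0.05,0,0,0,0,0,0,0,0,0,0,0]
}}

```text
time: 13.22
eef_pos: [0.5132, 0.0389, 0.0993]
orientation: [3.141, -0.0, 0.884]
wrist_force: [1.9, 0.6, 1.3]
finger_gap: 0.006
finger_force: 0.8
```

Request:
{"name": "arm_command", "arguments": {
  "plan": [0,0,-0.04,0,0,0,0,0,0,0,0,0,0,0]
}}

```text
time: 13.38
eef_pos: [0.5129, 0.0389, 0.1001]
orientation: [-3.141, 0.0, 0.884]
wrist_force: [0.9, 1.0, 1.8]
finger_gap: 0.006
finger_force: 0.6
```

Request:
{"name": "arm_command", "arguments": {
  "plan": [0,0,-0.5,0,0,0,0,0,0,-1,0,0,0,0,0,0,-1,0,0,0,0,0,0,-1,0,0,0,0,0,0,-0.5,0,0,0,0]
}}

```text
time: 13.8
eef_pos: [0.5137, 0.0392, 0.2039]
orientation: [3.139, -0.002, 0.884]
wrist_force: [0.4, 0.2, 0.5]
finger_gap: 0.002
finger_force: 0.0
```

Request:
{"name": "arm_command", "arguments": {
  "plan": [-1,0.95,0,0,0,0,0,-1,0.95,0,0,0,0,0,-1,0.95,0,0,0,0,0,-1,0.95,0,0,0,0,0,-1,0.95,0,0,0,0,0]
}}

```text
time: 14.22
eef_pos: [0.5251, -0.1347, 0.201]
orientation: [-3.142, 0.0, 0.884]
wrist_force: [0.4, -1.1, -0.4]
finger_gap: 0.007
finger_force: 0.0
```

Request:
{"name": "arm_command", "arguments": {
  "plan": [-1,0.95,0,0,0,0,0,-1,0.95,0,0,0,0,0,-1,0.95,0,0,0,0,0,-1,0.95,0,0,0,0,0,-0.5,0.5,0,0,0,0,0]
}}

```text
time: 14.63
eef_pos: [0.5359, -0.2931, 0.2005]
orientation: [-3.142, 0.002, 0.88]
wrist_force: [0.2, -0.2, -0.6]
finger_gap: 0.003
finger_force: 0.0
```

Request:
{"name": "arm_command", "arguments": {
  "plan": [0,0,0,0,0,0,0,0,0,0,0,0,0,0,0,0,0,0,0,0,0,0,0,0,0,0,0,0]
}}

```text
time: 14.97
eef_pos: [0.5377, -0.2865, 0.2007]
orientation: [-3.141, -0.001, 0.886]
wrist_force: [0.4, 0.3, 0.1]
finger_gap: 0.008
finger_force: 0.0
```

```bash
python3 look.py f
```

```text
top lever_post 0.81 [0.5715 0.0097 0.118 ]
top lever_point 0.82 [0.5536 0.0102 0.083 ]
scene lever_post 0.66 [0.5714 0.0128 0.118 ]
scene lever_point 0.76 [ 0.5695 -0.0027  0.083 ]
[ 0.5374 -0.2878  0.2005] [3.1415 0.     0.8844] [ 0.1225 -0.9508 -0.2498]
```

View pics/f.png

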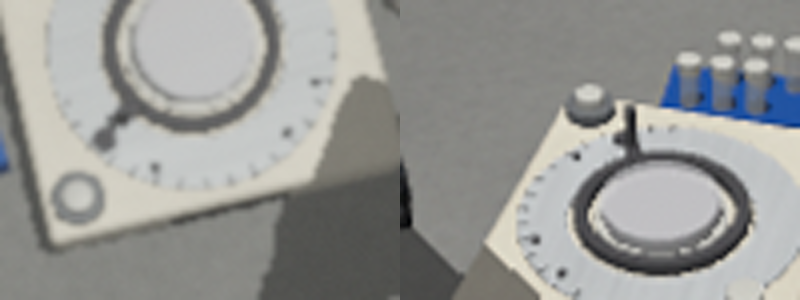

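```bash
python3 - <<'E'
from h import *
A=np.array([.6268,-.0467])
W=lambda t,z,r=.076:[A[0]+r*np.cos(t),A[1]+r*np.sin(t),z]
c=robot.camera("scene");g=255-cv2.cvtColor(c['img'],cv2.COLOR_BGR2GRAY).astype(float)
T=np.radians(np.arange(130,145,.25))
for z in(.113,.108,.103):
    row=int(round(proj(c,W(np.radians(137),z))[1])); x=np.arange(349,366)-0
    x0=int(round(proj(c,W(np.radians(137),z))[0])); x=np.arange(x0-4,x0+5)
    w=np.clip(g[row,x]-np.median(g[row,x])-30,0,None); col=(w*x).sum()/w.sum()
    P=np.array([proj(c,W(t,z)) for t in T]);print(row,g[row,x].astype(int),round(col,2),np.degrees(T[np.argmin(abs(P[:,0]-col))]))
c=robot.camera("top");g=255-cv2.cvtColor(c['img'],cv2.COLOR_BGR2GRAY).astype(np.float32)
# darkness across the lever: tangential profile at pointer (r 70..86, z .083) and at post (average z)
for r,z in((.072,.083),(.080,.083),(.084,.083),(.076,.105),(.096,.075)):
    t=np.radians(np.arange(124,152,.5));P=np.array([proj(c,W(a,z,r)) for a in t],np.float32)
    v=cv2.remap(g,P[:,:1],P[:,1:],cv2.INTER_CUBIC)[:,0];w=np.clip(v-(v.min()+v.max())/2,0,None)
    print(r,z,np.degrees((w*t).sum()/w.sum()),v.min(),v.max())
E
```

```text
193 [176  51  61 150 203 217  57  37  40] 316.29 139.0
194 [ 81  36  62 152 210 220  57  38  42] 317.22 137.0
196 [ 36  36  28 123 210 218  67  46  44] 317.29 136.75
0.072 0.083 136.65586318975065 56.995533 171.47
0.08 0.083 136.10548101903314 56.80102 174.04974
0.084 0.083 135.603355089595 56.597767 156.0137
0.076 0.105 138.75294370693032 58.213478 179.1048
0.096 0.075 137.42992331458166 51.865646 158.45316
```

```bash
python3 -c "
from workcell import robot
print(robot.job_done())"
```

```text
the job is handed in; nothing more can be done
None
```

I set the lever to the big stud (about 1° off by camera, against the 3° allowed), pressed the lamp button fully and released it, backed the arm clear, and handed the job in; no verdict was returned.

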